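Release the latched key of the light box

TASK

The grey key box of the bench lights has four identical white keys in a row, and one of them is latched down. With the fingertips, tap all four keys lightly, one after another from its left end, as the robot faces it, to its right end, without pushing them down or letting the latched one go; then press the latched key right down so that it lets go and comes up level with the other three. Push no other key down, and leave the things lying round the box where they are.

Things in the scene. Friction and masses are not known exactly. Their poses are not given: they have to be found in the camera images.
- key_box: Grey key box of the bench lights, fixed to the table: 100 (x) x 236 (y) x 45 mm high. Origin at the centre of its underside on the table; y runs along the row of keys towards the left-hand end (key 1), x away from the robot, z up. Its yaw is within 0.35 rad of the robot's. Key centres lie on the box's y axis at y = +75, +25, -25, -75 mm (keys 1 to 4)
- key_1_top (a point): centre of the top face of key 1 counted from the left; it moves with the key. White key cap 56 mm (box x) x 32 mm (along the row), all four alike, 50 mm apart. Top 63 mm above the table when up, 56 mm when latched, 51 mm when fully down
- key_1 (a joint): how far key 1 is down, m: 0 up, about 0.007 latched, 0.012 at its stop. A spring holds it up: 2 N to start it moving, then 0.15 N per mm more. A latched key is held at 0.007; pressed from there (3 N at first, 4 to 5 N at the end) its catch lets go between 0.010 and 0.011, and when the finger goes away it comes up to 0
- key_2_top (a point): centre of the top face of key 2 counted from the left; it moves with the key. White key cap 56 mm (box x) x 32 mm (along the row), all four alike, 50 mm apart. Top 63 mm above the table when up, 56 mm when latched, 51 mm when fully down
- key_2 (a joint): how far key 2 is down, m: 0 up, about 0.007 latched, 0.012 at its stop. A spring holds it up: 2 N to start it moving, then 0.15 N per mm more. A latched key is held at 0.007; pressed from there (3 N at first, 4 to 5 N at the end) its catch lets go between 0.010 and 0.011, and when the finger goes away it comes up to 0
- key_3_top (a point): centre of the top face of key 3 counted from the left; it moves with the key. White key cap 56 mm (box x) x 32 mm (along the row), all four alike, 50 mm apart. Top 63 mm above the table when up, 56 mm when latched, 51 mm when fully down
- key_3 (a joint): how far key 3 is down, m: 0 up, about 0.007 latched, 0.012 at its stop. A spring holds it up: 2 N to start it moving, then 0.15 N per mm more. A latched key is held at 0.007; pressed from there (3 N at first, 4 to 5 N at the end) its catch lets go between 0.010 and 0.011, and when the finger goes away it comes up to 0
- key_4_top (a point): centre of the top face of key 4 counted from the left; it moves with the key. White key cap 56 mm (box x) x 32 mm (along the row), all four alike, 50 mm apart. Top 63 mm above the table when up, 56 mm when latched, 51 mm when fully down
- key_4 (a joint): how far key 4 is down, m: 0 up, about 0.007 latched, 0.012 at its stop. A spring holds it up: 2 N to start it moving, then 0.15 N per mm more. A latched key is held at 0.007; pressed from there (3 N at first, 4 to 5 N at the end) its catch lets go between 0.010 and 0.011, and when the finger goes away it comes up to 0
- loupe_mid (a point): small folding pocket loupe, white and black, 29 x 39 x 16 mm, lying on the table; a bystander, loose. Point at its middle, half-way up
- amber_oval_mid (a point): dark oval amber stone, 34 x 47 x 34 mm, on the table; a bystander, loose. Point at its middle, half-way up
- steel_cone_mid (a point): pale cone-shaped funnel with a black tip, 49 mm across, 76 mm high, standing on the table; a bystander, loose. Point at its middle, half-way up
- amber_06_mid (a point): orange amber stone, 31 x 49 x 16 mm, on the table; a bystander, loose. Point at its middle, half-way up

How it is judged:
By the outcome, as a careful person would: the job done as asked, in the order asked, and still so for the second after the job is handed in, with the robot touching nothing.
It also fails if it takes over 48 s, if anything falls off the work surface, if the arm or the gripper's body presses on something with over 40 N, if the wrist force passes 120 N, or if a joint passes its speed limit or range.

ROBOT

A 6-joint arm with a two-finger parallel gripper is mounted at the origin on a cart in front of the work surface, level with it; the furniture and walls round the work are solid. World frame = base frame: x ahead of the robot, y to its left, z up, the work surface at z = 0. Lengths are in m, angles in rad, forces in N, time in s.
With the tool pointing down it reaches from about 0.4 to 0.825 m from the base axis. Payload 7 kg.
Tool frame: the origin (TCP) lies on the centre line of the jaws, within the pads' length; the fingertips stand 25 mm ahead of it and the grasp point (between the pads) lies 6 mm ahead of it; z points along the fingers, y is the direction in which the jaws open and shut (so a half turn about z gives the same grasp; the last joint's range is limited). The gripper opens to 85 mm and grips with 20 to 120 N. Pads are 22 mm wide; open, the fingers measure 114 mm over their backs; the gripper's body (76 mm by 85 mm) begins 54 mm behind the grasp point. The pads swing forward as they close: fully open they stand 13 mm farther back than shut.
Start: joints at [1.486, 0.359, 0.012, 0, -1.224, -0.288], TCP at [0.246, 0.629, 0.256] pointing down, gripper open.
Joint ranges: [-3.07, 3.07], [-1.43, 2.12], [-1.02, 1.25], [-3.03, 1.67], [-3.05, -0], [-3.03, 3.03]. Speed limits (rad/s): [2.39, 2.39, 3.01, 3.14, 3.14, 3.14].

INTERFACE

Orientations are given as [roll, pitch, yaw] about the fixed x, y, z axes, in that order (R = Rz(yaw) Ry(pitch) Rx(roll)).
In Python, from workcell import ctrl, jaws, get_state, capture, camera_params gives the robot as it stands. Calls block until the motion is done:
- ctrl.move_ptp(position, orientation): joint-space move of the TCP to a pose.
- ctrl.line_to(position, frame=None, velocity=0.15, until_force=None): straight line of the TCP; frame=None keeps the orientation; velocity is the mean speed in m/s. With until_force (N) it stops when the force on the tool has changed by that much, and returns True; else False.
- ctrl.movej(angles): joint-space move.
- jaws.grip(opening, grasp_force=None): finger opening in m; grasp_force is the grip in N (None keeps the last); returns when the fingers have stopped.
- ctrl.dwell(seconds).
- ctrl.ik(position, orientation): joint angles nearest the present ones, or None.
- get_state(): the state.
- capture(name): name is "scene" or "side" or "wrist"; returns (picture, depth): 400x640x3 uint8, red, green, blue; 400x640 float32, m along the optical axis (not along the pixel's ray), 0 where there is no reading.
- camera_params(name): a dict with "K" (3x3 intrinsics, pixels), "extrinsics" (4x4, takes a point from world to camera coordinates); the wrist camera has in their place "mount" (4x4, takes a point from camera to tool coordinates, whose origin is the TCP and whose axes are the flange's). Camera axes: x right, y up, looking along -z (the intrinsics and any distortion apply to the point x, -y, -z); pixel columns grow to the right and rows downward; lengths in m; the calibration is good to about 2 mm. A picture is of the moment at which its call begins: read the wrist's pose just before it. camera_params takes no time and is no camera call.
A pose or a line that the arm cannot do raises ctrl.PlanningError and nothing moves.
- ctrl.hand_in(): hands the job in, once; it reports no verdict.
The state is a dict: "clock": time; "qpos": joint angles; "qd": joint speeds; "effort": joint torques, N m; "tcp_pos": TCP position; "orientation": TCP orientation; "force": force on the tool from outside, world axes, zero at the start; "wrist_torque": the same for the moment, N m; "finger_gap": finger opening in m.
Only numpy, scipy, OpenCV 4.12 (cv2) and the standard library are available. Lean on these libraries where they do the work, as an engineer would, in place of code of your own. Each camera call takes 0.05 s, during which the arm holds its last target. There are 200 camera calls.

## Working session

There is one attempt and no reset: what is moved stays moved. The work goes in short steps, each a Python script; the robot and the scene stay as the last script left them, time stands still between calls to the robot, and variables do not carry over. Pictures are saved under pics/ and viewed, about 8 in all and at most 12, crops included, and the job is handed in when it is done.

```bash
mkdir -p pics; python3 - <<'E'
from workcell import *
import cv2,numpy as np
s=get_state();print(s)
for n in("scene","side"):
    p,d=capture(n);cv2.imwrite(f"pics/{n}.png",p[:,:,::-1]);np.savez(f"pics/{n}.npz",p=p,d=d)
    print(n,camera_params(n))
print(camera_params("wrist"))
E
```

```text
{'clock': 0.0, 'qpos': array([ 1.48610254e+00,  3.59376008e-01,  1.10500221e-02, -3.78827026e-04,
       -1.22409681e+00, -2.88111577e-01]), 'qd': array([-0.00074503, -0.00214021, -0.00088058,  0.00084788,  0.00040449,
        0.00033638]), 'effort': array([ 1.55885991e-03, -5.83318806e+01,  2.93420041e+01,  6.93667352e+00,
       -5.99776773e-03, -1.32005468e-06]), 'tcp_pos': array([0.24569861, 0.62821168, 0.25536167]), 'orientation': array([ 3.13993203e+00, -1.20754407e-04, -3.72934276e-01]), 'force': array([ 0.02919934,  0.06825266, -0.19487268]), 'wrist_torque': array([-0.06573752, -0.05724001,  0.00388548]), 'finger_gap': 0.0851143372204167}
scene {'K': array([[390.49436193,   0.        , 320.56522759],
       [  0.        , 390.49436193, 200.2842495 ],
       [  0.        ,   0.        ,   1.        ]]), 'extrinsics': array([[-0.65874526, -0.75223624, -0.01397553,  0.35464762],
       [ 0.47396355, -0.42934036,  0.76878177, -0.29449295],
       [-0.58430577,  0.49980745,  0.63935849, -0.62219803],
       [ 0.        ,  0.        ,  0.        ,  1.        ]])}
side {'K': array([
[... 219 characters left out ...]
4],
       [ 0.31150788, -0.49476913,  0.81127452, -0.19810729],
       [-0.40242791,  0.70472336,  0.58430879, -0.70131654],
       [ 0.        ,  0.        ,  0.        ,  1.        ]])}
{'K': array([[344.2170176 ,   0.        , 318.61112213],
       [  0.        , 344.2170176 , 198.4257813 ],
       [  0.        ,   0.        ,   1.        ]]), 'mount': array([[-5.98118196e-04,  9.54056074e-01,  2.99627519e-01,
         7.53208020e-02],
       [ 9.99999810e-01,  6.15731334e-04,  3.56304479e-05,
         1.64645690e-04],
       [-1.50496607e-04,  2.99627484e-01, -9.54056261e-01,
        -1.17011539e-01],
       [ 0.00000000e+00,  0.00000000e+00,  0.00000000e+00,
         1.00000000e+00]])}
```

View pics/scene.png

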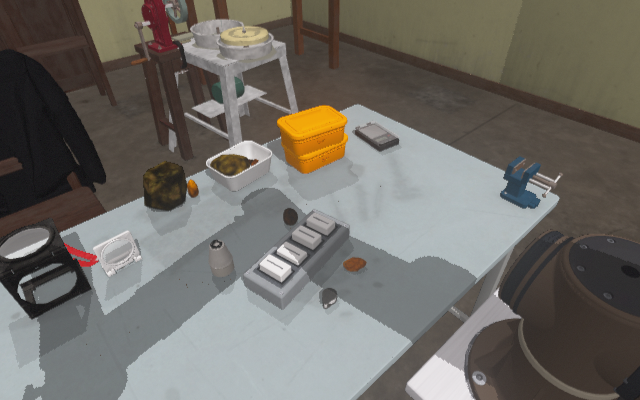

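View pics/side.png

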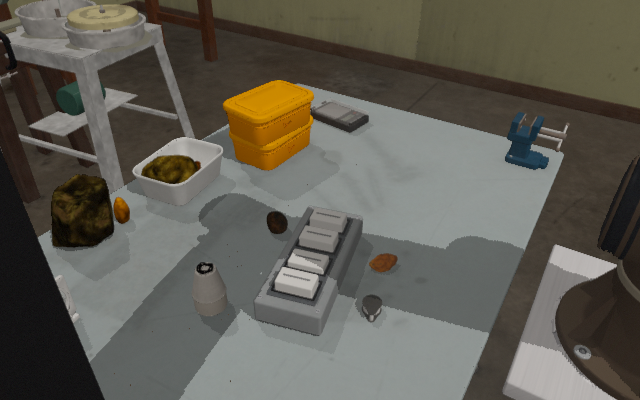

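Both views show the box with keys at about (297,282), (308,262), (320,238) and (328,219) in the side picture. The second one from the near end looks lower. The amber and loupe lie on the robot's side of the box, the dark oval and cone on the far side. Next I'll fit the box from the depth.

```bash
cat > h.py <<'E'
import numpy as np,cv2
def cloud(d,K,c2w):
    v,u=np.mgrid[:d.shape[0],:d.shape[1]]
    P=np.stack([(u-K[0,2])/K[0,0]*d,-(v-K[1,2])/K[1,1]*d,-d],-1)
    return P@c2w[:3,:3].T+c2w[:3,3]
E
python3 - <<'E'
from workcell import *
from h import *
rois={"scene":(slice(200,310),slice(235,360)),"side":(slice(200,335),slice(250,370))}
objs={"scene":dict(cone=(221,260),oval=(290,216),amber=(355,265),loupe=(329,297)),"side":dict(cone=(209,290),oval=(277,223),amber=(383,263),loupe=(372,306))}
for n in rois:
    z=np.load(f"pics/{n}.npz");p,d=z["p"],z["d"]
    P=cloud(d,camera_params(n)["K"],np.linalg.inv(camera_params(n)["extrinsics"]))
    for k,(u,v) in objs[n].items(): print(n,k,P[v,u].round(3))
    Q=P[rois[n]].reshape(-1,3);Q=Q[(d[rois[n]].ravel()>0)]
    top=Q[(Q[:,2]>.036)&(Q[:,2]<.075)]
    r=cv2.minAreaRect(top[:,:2].astype(np.float32)*1000);print(n,"rect mm",r,len(top))
    c=np.array(r[0])/1000;b=cv2.boxPoints(r)/1000
    e=[b[1]-b[0],b[2]-b[1]];a=max(e,key=np.linalg.norm);a/=np.linalg.norm(a);a*=np.sign(a[1])
    x=np.array([a[1],-a[0]])
    l=np.c_[(top[:,:2]-c)@x,(top[:,:2]-c)@a,top[:,2]]
    print("yaw",np.arctan2(-a[0],a[1]))
    for y in(.075,.025,-.025,-.075):
        m=(abs(l[:,0])<.022)&(abs(l[:,1]-y)<.012);print(y,m.sum(),np.percentile(l[m,2],[10,50,90]).round(4))
    tt=Q[(abs(Q[:,2])<.012)];print("table z",np.median(tt[:,2]))
    I=cv2.resize(p[rois[n]],None,fx=5,fy=5,interpolation=cv2.INTER_CUBIC);cv2.imwrite(f"pics/{n}_c.png",I[:600,:,::-1])
E
```

```text
scene cone [0.536 0.264 0.045]
scene oval [0.564 0.07  0.027]
scene amber [0.369 0.054 0.012]
scene loupe [0.344 0.148 0.015]
scene rect mm ((459.9790954589844, 125.96842956542969), (100.88652038574219, 236.15005493164062), 13.488118171691895) 4260
yaw 0.23541203
0.075 227 [0.0609 0.0622 0.0634]
0.025 202 [0.054  0.0553 0.0567]
-0.025 179 [0.0611 0.0622 0.0635]
-0.075 155 [0.0611 0.0623 0.0636]
table z -0.0007664619565902475
side cone [0.543 0.271 0.046]
side oval [0.567 0.075 0.023]
side amber [0.373 0.061 0.014]
side loupe [0.346 0.154 0.018]
side rect mm ((461.34478759765625, 126.87315368652344), (99.46890258789062, 237.28822326660156), 13.518498420715332) 7079
yaw 0.2359423
0.075 389 [0.0612 0.0624 0.0636]
0.025 341 [0.0545 0.0555 0.0566]
-0.025 283 [0.061  0.0623 0.0636]
-0.075 246 [0.0611 0.0623 0.0636]
table z -0.0006343437346136849
```

View pics/side_c.png

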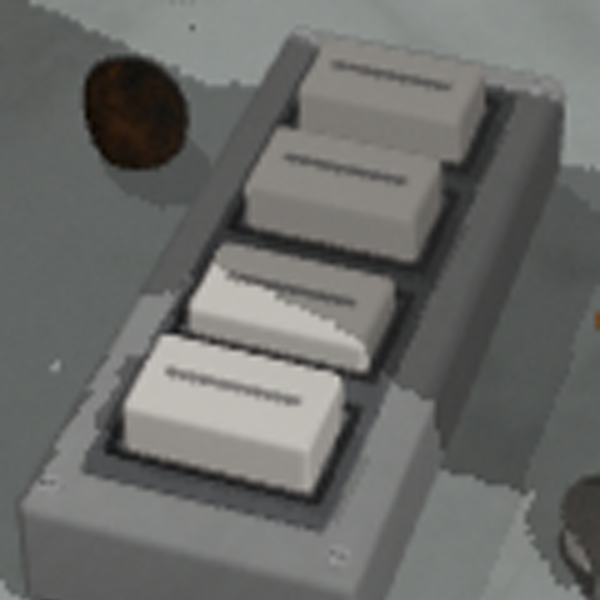

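Key 2 is latched: its top is at 55.5 mm and the others are at 62.3 mm. Box centre is (0.4607, 0.1264), yaw 0.236. I'll shut the gripper, move above key 1 and tap that key first.

```bash
cat >> h.py <<'E'
from workcell import *
C=np.array([.4607,.1264]);T=.2357
def key(k,z):
    y=.075-.05*(k-1);return [C[0]-y*np.sin(T),C[1]+y*np.cos(T),z]
def tap(k,zhover,zmin,f=1.0,v=.01):
    ctrl.line_to(key(k,zhover));ctrl.dwell(.3)
    f0=get_state()["force"];hit=ctrl.line_to(key(k,zmin),velocity=v,until_force=f)
    s=get_state();z=s["tcp_pos"]
    print("key",k,"hit",hit,"tcp",z.round(4),"f",f0.round(2),s["force"].round(2))
    return hit,z[2]
E
python3 - <<'E'
from h import *
jaws.grip(0.0,20)
o=None
for y in(T-np.pi/2,T+np.pi/2):
    q=ctrl.ik(key(1,.15),[np.pi,0,y]);print(y,None if q is None else np.round(q,2))
    if q is not None and (o is None or abs(q[5])<abs(b)): o,b=[np.pi,0,y],q[5]
print(o,get_state()["clock"])
ctrl.move_ptp(key(1,.2),o);print(get_state()["clock"],get_state()["tcp_pos"],get_state()["finger_gap"])
ctrl.dwell(.3);print([get_state()["force"].round(2) for _ in range(1)])
hit,z=tap(1,.118,.0865)
ctrl.line_to(key(1,.11),velocity=.05)
s=get_state();print(s["clock"],s["force"].round(2),s["orientation"])
E
```

```text
-1.3350963267948965 [ 0.83  0.15 -0.54  0.   -0.88 -0.59]
1.8064963267948966 [ 0.83  0.15 -0.54  0.   -0.88  2.55]
[3.141592653589793, 0, -1.3350963267948965] 0.8667
2.6 [0.44344763 0.20028513 0.20020254] -0.00038599337076570124
[array([ 0.06, -0.35, -1.03])]
key 1 hit True tcp [0.4432 0.1993 0.0878] f [-0.68  0.05 -0.17] [-0.19  0.34  1.91]
7.1667 [0.44 0.27 0.21] [ 3.14083062e+00 -2.28037914e-04 -1.33531586e+00]
```

Contact came at tip height 62.8 mm, as expected. I'll tap the other three the same way, slower and starting closer.

```bash
python3 - <<'E'
from h import *
for k,zc in((2,.0808),(3,.0878),(4,.0878)):
    ctrl.line_to(key(k,.11),velocity=.08)
    hit,z=tap(k,zc+.006,zc-.0012,v=.006)
    if not hit or abs(z-zc)>.0015: print("CHECK");ctrl.line_to(key(k,.11),velocity=.05);break
    ctrl.line_to(key(k,.11),velocity=.05)
p,d=capture("side");print(get_state()["clock"])
P=cloud(d,camera_params("side")["K"],np.linalg.inv(camera_params("side")["extrinsics"]))
for k in range(1,5):
    c=np.array(key(k,0)[:2]);R=np.array([[np.cos(T),-np.sin(T)],[np.sin(T),np.cos(T)]])
    l=(P[...,:2]-c)@R;m=(abs(l[...,0])<.022)&(abs(l[...,1])<.012)&(P[...,2]<.075)&(P[...,2]>.04)
    print(k,m.sum(),np.median(P[m][:,2]) if m.any() else None)
E
```

```text
key 2 hit True tcp [0.4548 0.1507 0.0809] f [-0.13  0.08  0.02] [-0.34  0.99  2.58]
key 3 hit True tcp [0.4665 0.1021 0.0877] f [ 0.12 -0.3  -0.38] [0.49 0.25 2.64]
key 4 hit True tcp [0.4782 0.0534 0.0877] f [ 0.75 -0.59  0.2 ] [1.3  0.18 1.8 ]
15.9083
1 393 0.06242565445893217
2 324 0.0554416346201595
3 291 0.06222984725148184
4 246 0.06218603355667618
```

All four taps are registered, and key 2 is still latched. Now I'll press it down.

```bash
python3 - <<'E'
from h import *
ctrl.line_to(key(2,.11),velocity=.1)
ctrl.line_to(key(2,.086),velocity=.05);ctrl.dwell(.2)
h=ctrl.line_to(key(2,.0752),velocity=.008,until_force=9)
s=get_state();print(h,s["tcp_pos"],s["force"].round(2));ctrl.dwell(.2)
ctrl.line_to(key(2,.11),velocity=.05)
ctrl.line_to(key(2,.25),velocity=.15);ctrl.dwell(.3)
for n in("scene","side"):
    p,d=capture(n);P=cloud(d,camera_params(n)["K"],np.linalg.inv(camera_params(n)["extrinsics"]))
    R=np.array([[np.cos(T),-np.sin(T)],[np.sin(T),np.cos(T)]])
    for k in range(1,5):
        l=(P[...,:2]-key(k,0)[:2])@R;m=(abs(l[...,0])<.022)&(abs(l[...,1])<.012)&(P[...,2]<.075)&(P[...,2]>.04)
        print(n,k,m.sum(),np.median(P[m][:,2]) if m.any() else None)
    cv2.imwrite(f"pics/{n}_end.png",p[:,:,::-1])
print(get_state()["clock"],get_state()["force"])
E
```

```text
True [0.45493638 0.15074589 0.07609116] [-1.33  0.32  5.27]
scene 1 226 0.06222772370958968
scene 2 195 0.0622001486984719
scene 3 178 0.06219595180518406
scene 4 157 0.06241005867022675
side 1 383 0.062441265038980065
side 2 338 0.0622884908342434
side 3 286 0.06238322820287254
side 4 240 0.062331683607229516
21.6083 [ 0.00773527 -0.47841122 -0.57178436]
```

View pics/side_end.png

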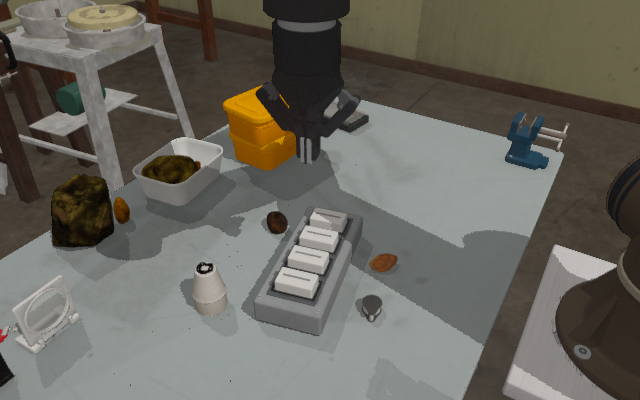

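The four keys are level. The cone (209,290), oval (277,223), amber (383,263) and loupe (372,306) are where they started, and the gripper is clear of everything.

```bash
python3 -c "
from workcell import *
ctrl.hand_in();print(get_state()['clock'])"
```

```text
the job is handed in; nothing more can be done
the job is handed in; nothing more can be done
```

I tapped keys 1 to 4 in order from the left with the shut fingertips, then pressed the latched key, key 2, to its stop; it let go and came up level. I handed the job in at about 22 s of the 48 s allowed.

- **Taps:** The force readings at contact were about 1.8 to 2.6 N. Keys 3 and 4 were touched at their full height and key 2 at its latched height. The depth check after the taps showed keys 1, 3 and 4 still up (62.2 to 62.4 mm) and key 2 still latched (55.4 mm).
- **Tap margin:** The peaks on key 3 (2.6 N) and key 1 (1.9 N) came near or above the 2 N that starts a key moving. The fingertips stopped within about 0.3 mm of the nominal key tops, so any movement was a fraction of a millimetre.
- **Final state:** After the press, both fixed cameras showed all four keys at 62.2 to 62.4 mm. In the last picture the loupe, both amber stones and the cone were where they started, and the gripper was clear of everything. No check failed.

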